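# Switch off the plug-in devices, gas alarm left on

### The arm

A 6-joint arm with a two-finger parallel gripper is mounted at the origin on the work surface. World frame = base frame: x ahead of the robot, y to its left, z up, the work surface at z = 0. Lengths are in m, angles in degrees, forces in N, time in s.
With the tool pointing down it reaches from about 0.375 to 0.9 m from the base axis. Payload 3.1 kg.
Tool frame: the origin (TCP) lies at the very end of the fingers, on their centre line; the grasp point (between the pads) lies 19 mm behind it; z points along the fingers, y is the line along which they close (so a half turn about z gives the same grasp; the last joint's range is limited). The gripper opens to 87 mm and grips with 3 to 60 N. Pads are 19 mm wide; open, the fingers measure 117 mm over their backs; the gripper's body (75 mm by 190 mm) begins 51 mm behind the grasp point.
Start: joints at [-78.237, 30.224, 82.088, -0, 67.689, -10.227], TCP at [0.234, -0.579, 0.223] pointing down, gripper open.
Joint ranges: [-176.69, 176.69], [-43.24, 126.21], [12.49, 139.97], [-82, 262], [0, 151.66], [-163.58, 163.58]. Speed limits (degrees/s): [159.86, 159.86, 180, 180, 180, 180].

### API

Orientations are given as a 3x3 rotation matrix whose columns are the frame's x, y, z axes.
In Python, from rig import bot gives the robot as it stands.
- The arm moves only by the tool move_arm, never from a script. Its argument "increments" is a list of rows, each an object with "xyz": the shift along the tool's x, y, z in mm, a list of three; "roll": the turn about the tool's z in rad; "grip": the opening in per cent of the stroke, from 0 (shut) to 100 (fully open). A call has 1 to 5 rows; each row shifts and turns the commanded pose from where the row before left it, along the tool's axes as they then stand; what a row does not reach is not made up. A row lasts 1/12 s, in which the tool goes at most 41.7 mm and 7.16 degrees, less where a joint would pass 70% of its speed; a pose out of reach is approached as far as the arm can. A call is refused whole if a number of a shift passes 41.7 or a number of a turn 0.125, either way. A call with a gripper value outside its range is refused whole. The fingers move at their own pace and stop on an object; the grip force is fixed at half the most. Time passes only in rows, so rows that do not move let the fingers close. It gives the time, the measured TCP pose, the force, the opening and the grip force at its end, in the units of the state.
- bot.read_state(): the state, without advancing time (a new reading comes with each control period).
- bot.capture(name): name is "scene" or "top" or "wrist"; returns (picture, depth): 420x560x3 uint8, red, green, blue; 420x560 float32, m along the optical axis (not along the pixel's ray), 0 where there is no reading.
- bot.camera_model(name): a dict with "intrinsics" (3x3 intrinsics, pixels), "rvec" (rotation vector, rad) and "tvec" (3), from world to camera coordinates, as OpenCV has them; the wrist camera has in their place "tool_from_camera" (4x4, takes a point from camera to tool coordinates, whose origin is the TCP and whose axes are the flange's). Camera axes: x right, y down, z forward; pixel columns grow to the right and rows downward; lengths in m; the calibration is good to about 2 mm. The wrist camera is an equidistant fisheye: a pixel r from the principal point sees the ray r / f radians off the axis. A picture is of the moment at which its call begins: read the wrist's pose just before it. camera_model takes no time and is no camera call.
- bot.hand_in(): hands the job in; it is judged then, once.
Trained networks look in the newest picture that a camera, given by its name, has taken for a name from the list of things; names that differ only in an ending like _2 or _b are one class to them, and where a whole thing is asked for, a point or a joint stands for the part that bears it (a point fixed in the world has none). Each returns a list of dicts, best first, with "conf" (0 to 1); they miss things now and then, are a little off and sometimes report something else, mostly with a low value. They report only what shows in the picture. A call takes as long as a camera call. They do not tell look-alikes from the thing itself.
- bot.spot_in(label, camera): "at" ([x, y, z] in m, in the coordinates of the camera as it stood for that picture, good to about 4 mm: the middle of the surface that is visible of it).
- bot.trace(label, camera): "mask" (420x560 bool, what is visible of it).
The state is a dict: "time_s": time; "joint_positions": joint angles; "qvel": joint speeds; "tau": joint torques, N m; "position": TCP position; "tcp_rot": TCP orientation; "force": force on the tool from outside, world axes, zero at the start; "moment": the same for the moment, N m; "opening": opening from 0.0 (shut) to 1.0 (fully open); "grasp_force": force on a finger pad.
Only numpy, scipy, OpenCV 4.12 (cv2) and the standard library are available. Lean on these libraries where they do the work, as an engineer would, in place of code of your own. Each camera call takes 0.05 s, during which the arm holds its last target. There are 200 camera calls.

### The job

Switch things off for the day at the four-way socket block with light taps of a fingertip: push down the paddle switch in front of the mosquito repeller first, then the phone charger's, then the night light's last, so that each stays right down. Leave the gas alarm's switch up, pull nothing out of its socket, and do not disturb the flask, the cups or the saucer.

Things in the scene. Friction and masses are not known exactly. Their poses are not given: they have to be found in the camera images.
- block: Black four-way socket block, fixed to the counter, 320 mm long along its y and 120 mm along its x. Origin: centre of its underside, at counter height; its x points from the switches to the sockets (away from the robot, yaw varies), z up. The rear part with the four sockets is 40 mm high; the front ledge under the four switches is 30 mm high. Any of the four plug-in devices may be in any socket; each socket's switch lies straight in front of it.
- repeller: Mosquito repeller: plug-in white plastic tapered round tower, 54 mm high, 42 mm wide at the foot and 26 mm at its slotted top. Its origin is the centre of its underside, level with the top of the block (40 mm over the counter), exactly over the socket it is plugged into; z up. Loose: its short hidden pin could be pulled out.
- charger: Phone charger: plug-in white plastic cube, 40 x 40 mm and 36 mm high, with two dark slots in its top. Its origin is the centre of its underside, level with the top of the block (40 mm over the counter), exactly over the socket it is plugged into; z up. Loose: its short hidden pin could be pulled out.
- nightlight: Night light: plug-in white low round disc, 44 mm across and 14 mm high, with a white round dome on it, 37 mm high in all. Its origin is the centre of its underside, level with the top of the block (40 mm over the counter), exactly over the socket it is plugged into; z up. Loose: its short hidden pin could be pulled out.
- gasalarm: Gas alarm: plug-in white flat slab, 46 x 56 mm and 20 mm high, with a grille of five grey bars and a little test button on its top. Its origin is the centre of its underside, level with the top of the block (40 mm over the counter), exactly over the socket it is plugged into; z up. Loose: its short hidden pin could be pulled out.
- flask: Green vacuum flask standing on the counter, 100 mm across, 230 mm high, with a black lid (shut) and side handle; origin under its centre. Bystander.
- cups: Stack of three nested stainless steel cups on the counter, 75 mm across, 113 mm high; origin under its centre. Bystander.
- saucer: White ceramic saucer on the counter, 120 mm across, 18 mm high; origin under its centre. Bystander.
- socket0 (a point): Centre of socket 0 in the block's top face, 40 mm over the counter, at x = 28 mm, y = 112.5 mm in the block's frame. Its switch is switch0.
- switch0_press (a point): Where to tap switch 0: on the upper face of its grey paddle (44 x 28 mm), 36 mm from its hinge, near the end away from the socket. It moves with the paddle: about 50 mm over the counter while the paddle is up (on), 40 mm when it is fully down; neighbouring switches are 75 mm apart.
- switch0 (a joint): Angle of this paddle: about 0 = standing up (on), off from 0.18 rad, 0.28 rad = fully down, level, against its stop. The paddle is hinged at its end beside the socket; about 2 to 3 N at the free end moves it and it stays where it is left (no spring).
- socket1 (a point): Centre of socket 1 in the block's top face, 40 mm over the counter, at x = 28 mm, y = 37.5 mm in the block's frame. Its switch is switch1.
- switch1_press (a point): Where to tap switch 1: on the upper face of its grey paddle (44 x 28 mm), 36 mm from its hinge, near the end away from the socket. It moves with the paddle: about 50 mm over the counter while the paddle is up (on), 40 mm when it is fully down; neighbouring switches are 75 mm apart.
- switch1 (a joint): Angle of this paddle: about 0 = standing up (on), off from 0.18 rad, 0.28 rad = fully down, level, against its stop. The paddle is hinged at its end beside the socket; about 2 to 3 N at the free end moves it and it stays where it is left (no spring).
- socket2 (a point): Centre of socket 2 in the block's top face, 40 mm over the counter, at x = 28 mm, y = -37.5 mm in the block's frame. Its switch is switch2.
- switch2_press (a point): Where to tap switch 2: on the upper face of its grey paddle (44 x 28 mm), 36 mm from its hinge, near the end away from the socket. It moves with the paddle: about 50 mm over the counter while the paddle is up (on), 40 mm when it is fully down; neighbouring switches are 75 mm apart.
- switch2 (a joint): Angle of this paddle: about 0 = standing up (on), off from 0.18 rad, 0.28 rad = fully down, level, against its stop. The paddle is hinged at its end beside the socket; about 2 to 3 N at the free end moves it and it stays where it is left (no spring).
- socket3 (a point): Centre of socket 3 in the block's top face, 40 mm over the counter, at x = 28 mm, y = -112.5 mm in the block's frame. Its switch is switch3.
- switch3_press (a point): Where to tap switch 3: on the upper face of its grey paddle (44 x 28 mm), 36 mm from its hinge, near the end away from the socket. It moves with the paddle: about 50 mm over the counter while the paddle is up (on), 40 mm when it is fully down; neighbouring switches are 75 mm apart.
- switch3 (a joint): Angle of this paddle: about 0 = standing up (on), off from 0.18 rad, 0.28 rad = fully down, level, against its stop. The paddle is hinged at its end beside the socket; about 2 to 3 N at the free end moves it and it stays where it is left (no spring).
There are look-alikes about, which are no part of the job. What is shaped like the nightlight but purple is not meant.

How it is judged:
By the outcome, as a careful person would: the job done as asked, in the order asked, and still so for the second after the job is handed in, with the robot touching nothing.
It also fails if it takes over 48 s, if anything falls off the work surface, if the arm or the gripper's body presses on something with over 40 N, if the wrist force passes 120 N, or if a joint passes its speed limit or range.

## Working session

There is one attempt and no reset: what is moved stays moved. The work goes in short steps, Python scripts to look and compute and a tool call to move; the robot and the scene stay as the last step left them, time stands still between calls to the robot, and variables do not carry over. Pictures are saved under pics/ and viewed, at most 10 in all, crops included, and the job is handed in when it is done.

Besides the shell and the picture viewer there is one more tool, called after "Request:" as name(argument=value, ...), one argument or row to a line, values as JSON. move_arm: Moves the arm, as the interface text tells. Its arguments: {"type":"object","properties":{"increments":{"type":"array"}},"required":["increments"]}

```bash
mkdir -p pics; cat > h.py <<'E'
import numpy as np, cv2
from rig import bot
def w(cam,p):
    m=bot.camera_model(cam); R=cv2.Rodrigues(np.array(m["rvec"],float))[0]
    return R.T@(np.array(p,float)-np.array(m["tvec"],float).ravel())
def px(cam,P):
    m=bot.camera_model(cam)
    return cv2.projectPoints(np.array(P,float).reshape(-1,3),np.array(m["rvec"],float),np.array(m["tvec"],float),np.array(m["intrinsics"],float),None)[0].reshape(-1,2)
E
python3 - <<'E'
from h import *
for c in("scene","top"):
    im,d=bot.capture(c); cv2.imwrite(f"pics/{c}.png",im[...,::-1])
    np.save(f"{c}_d.npy",d)
    for l in("block","repeller","charger","nightlight","gasalarm","switch0","switch0_press","flask","cups","saucer"):
        try:
            for r in bot.spot_in(l,c)[:4]:
                P=w(c,r["at"]); print(c,l,round(r["conf"],2),P.round(3),px(c,P).round())
        except Exception as e: print(l,e)
s=bot.read_state();print(s["time_s"],s["position"],s["tcp_rot"],s["force"])
E
```

```text
scene block 0.92 [0.655 0.005 0.03 ] [[304. 256.]]
scene repeller 0.75 [ 0.646 -0.081  0.068] [[267. 247.]]
scene repeller 0.27 [0.563 0.067 0.049] [[316. 224.]]
scene charger 0.82 [ 0.647 -0.006  0.067] [[299. 242.]]
scene charger 0.26 [0.564 0.135 0.05 ] [[341. 219.]]
scene nightlight 0.81 [0.678 0.245 0.035] [[403. 242.]]
scene nightlight 0.75 [0.74  0.076 0.034] [[349. 272.]]
scene nightlight 0.63 [0.636 0.136 0.064] [[355. 230.]]
scene nightlight 0.59 [0.737 0.149 0.032] [[379. 265.]]
scene gasalarm 0.85 [0.636 0.069 0.061] [[328. 236.]]
scene switch0 0.55 [0.563 0.067 0.05 ] [[316. 223.]]
scene switch0 0.51 [ 0.568 -0.014  0.049] [[285. 230.]]
scene switch0 0.34 [0.401 0.348 0.014] [[384. 190.]]
scene switch0 0.2 [0.634 0.137 0.058] [[355. 231.]]
scene switch0_press 0.59 [0.569 0.137 0.045] [[343. 222.]]
scene flask 0.63 [ 0.607 -0.377  0.134] [[119. 234.]]
scene saucer 0.63 [0.401 0.348 0.014] [[384. 191.]]
top block 0.72 [0.586 0.026 0.039] [[264. 200.]]
top block 0.49 [0.617 0.397 0.062] [[133. 188.]]
top block 0.16 [0.413 0.345 0.009] [[154. 259.]]
top repeller 0.54 [ 0.634
[... 449 characters left out ...]
186.]]
top switch0 0.54 [0.57  0.071 0.046] [[248. 206.]]
top switch0 0.52 [0.567 0.146 0.053] [[221. 206.]]
top switch0 0.49 [ 0.575 -0.002  0.049] [[273. 204.]]
top switch0_press 0.47 [0.57  0.144 0.05 ] [[222. 205.]]
top flask 0.92 [ 0.574 -0.367  0.187] [[414. 202.]]
top flask 0.47 [0.415 0.345 0.01 ] [[154. 259.]]
top cups 0.92 [0.617 0.396 0.063] [[133. 187.]]
top cups 0.35 [0.624 0.143 0.066] [[222. 186.]]
top saucer 0.75 [0.414 0.346 0.009] [[153. 259.]]
1.1 [ 0.23405843 -0.57947371  0.22255365] [[ 9.27240650e-01  3.74465989e-01 -2.53385450e-05]
 [ 3.74465990e-01 -9.27240649e-01  4.14753972e-05]
 [-7.96380328e-06 -4.79460976e-05 -9.99999999e-01]] [-0.95237075  0.1408347  -0.4226179 ]
```

```bash
python3 - <<'E'
import cv2
a=cv2.imread("pics/top.png")[130:230,170:330]; b=cv2.imread("pics/scene.png")[190:300,240:420]
cv2.imwrite("pics/topc.png",cv2.resize(a,(800,500),interpolation=2)); cv2.imwrite("pics/scenec.png",cv2.resize(b,(800,489),interpolation=2))
E
```

```text
(no output)
```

View pics/topc.png

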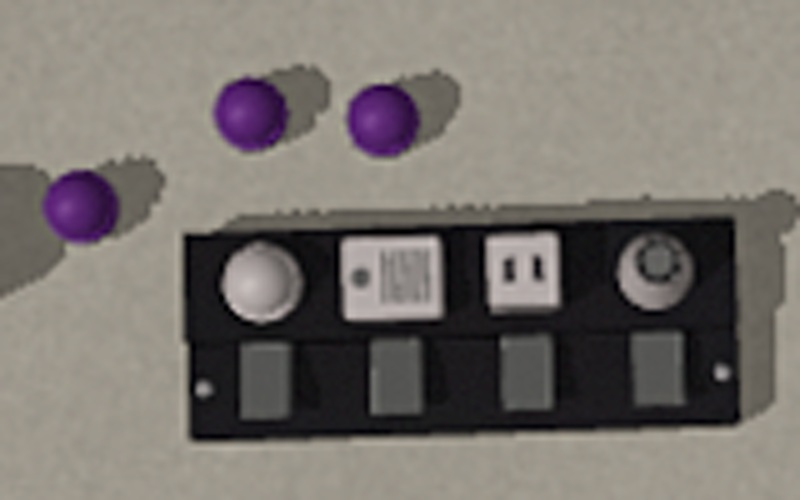

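View pics/scenec.png

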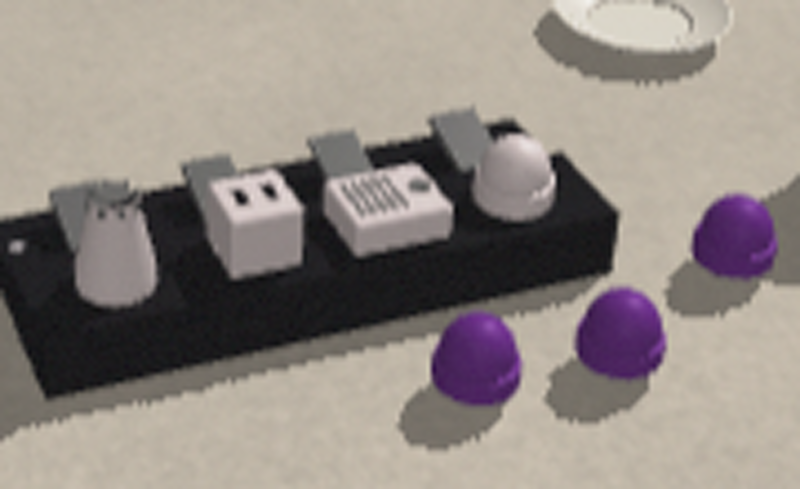

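View pics/top.png

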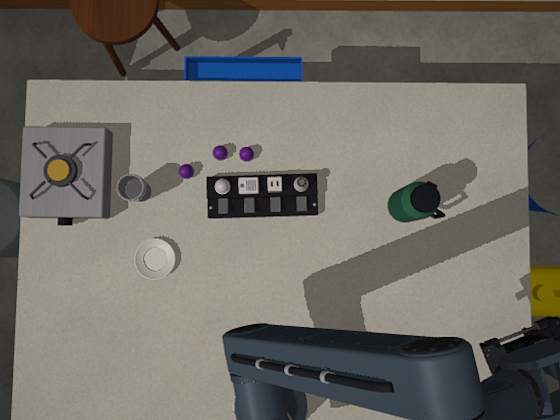

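The top crop shows, left to right, the night light (262,283), gas alarm (392,277), charger (522,272) and repeller (657,270), each with a grey paddle below it. The scene crop shows the same devices, and all four paddles are up. The possible mix-ups are three purple domes standing on the counter (top picture 186,171; 220,153; 246,154), which are decoys. So the order is switch3, switch2, switch0, and switch1 is left alone.

```bash
cat >> h.py <<'E'
def cloud(cam,d):
    m=bot.camera_model(cam);K=np.array(m["intrinsics"]);v,u=np.indices(d.shape)
    c=np.stack([(u-K[0,2])/K[0,0]*d,(v-K[1,2])/K[1,1]*d,d],-1)
    R=cv2.Rodrigues(np.array(m["rvec"],float))[0]
    return (c-np.array(m["tvec"],float).ravel())@R
E
python3 - <<'E'
from h import *
for cam in("top","scene"):
    im=cv2.imread(f"pics/{cam}.png").astype(int); d=np.load(f"{cam}_d.npy"); P=cloud(cam,d)
    m=(d>0)&(P[...,2]>.02)&(P[...,2]<.12)&(abs(P[...,1]-.025)<.21)&(abs(P[...,0]-.6)<.085)
    purple=(im[...,0]-im[...,1]>35); m&=~purple
    Q=P[m]; h=Q[:,2]
    r=cv2.minAreaRect(Q[:,:2].astype(np.float32)); print(cam,r)
    print(cv2.boxPoints(r).round(4).tolist())
    g=m&(abs(im.sum(-1)/3-95)<30)&(P[...,0]<.605)
    n,L,st,ce=cv2.connectedComponentsWithStats(g.astype(np.uint8))
    for i in range(1,n):
        if st[i,4]>25: print(st[i],P[L==i].mean(0).round(4),P[L==i][:,2].min().round(3),P[L==i][:,2].max().round(3))
    k=m&(im.max(-1)<45); print(np.histogram(P[k][:,2],bins=np.arange(.02,.05,.003)))
m=bot.camera_model("top");R=cv2.Rodrigues(np.array(m["rvec"]))[0];print(-R.T@np.array(m["tvec"]).ravel())
E
```

```text
top ((0.6015204191207886, 0.03232814371585846), (0.12153106927871704, 0.319816917181015), 2.434194326400757)
[[0.5339999794960022, 0.18950000405311584], [0.5475999712944031, -0.12999999523162842], [0.6690000295639038, -0.12489999830722809], [0.6553999781608582, 0.19470000267028809]]
[270 197  10  15 135] [ 0.5754 -0.0068  0.0466] 0.034 0.061
[296 197  11  14 132] [ 0.5786 -0.0811  0.0455] 0.034 0.056
[218 199  10  15 148] [0.5689 0.1433 0.0461] 0.036 0.054
[244 198  10  15 149] [0.5722 0.0686 0.0463] 0.035 0.057
(array([ 17, 114, 360, 488, 412, 343, 475, 423, 159]), array([0.02 , 0.023, 0.026, 0.029, 0.032, 0.035, 0.038, 0.041, 0.044,
       0.047]))
scene ((0.6006718873977661, 0.03147396445274353), (0.1239088773727417, 0.32170289754867554), 2.391188859939575)
[[0.5321000218391418, 0.18960000574588776], [0.5454999804496765, -0.13179999589920044], [0.6693000197410583, -0.1266999989748001], [0.6559000015258789, 0.19480000436306]]
[337 215  14  14 110] [0.5681 0.1393 0.0472] 0.033 0.053
[309 220  15  11 101] [0.5666 0.0656 0.0489] 0.031 0.059
[276 226  17  16  79] [ 0.5677 -0.014   0.0479] 0.03 0.054
[249 231  13  16  82] [ 0.5739 -0.0896  0.0473] 0.03 0.053
(array([139, 152, 135, 319, 342, 148, 281, 877,  27]), array([0.02 , 0.023, 0.026, 0.029, 0.032, 0.035, 0.038, 0.041, 0.044,
       0.047]))
[ 0.44967883 -0.02756474  1.49948051]
```

Request:
move_arm(
  increments=[
    {"xyz": [0, 0, 0], "roll": 0.114, "grip": 0},
    {"xyz": [0, 0, 0], "roll": 0.114, "grip": 0},
    {"xyz": [0, 0, 0], "roll": 0.114, "grip": 0},
    {"xyz": [16, -36, 0], "roll": 0, "grip": 0},
    {"xyz": [16, -36, 0], "roll": 0, "grip": 0},
  ],
)

```text
time_s: 1.52
position: [0.2626, -0.5074, 0.2223]
tcp_rot: [[0.999, 0.038, 0.001], [0.038, -0.999, -0.002], [0.0, 0.002, -1.0]]
force: [1.1, 1.3, -0.2]
opening: 0.703
grasp_force: 0.0
```

Request:
move_arm(
  increments=[
    {"xyz": [16, -36, 0], "roll": 0, "grip": 0},
    {"xyz": [16, -36, 0], "roll": 0, "grip": 0},
    {"xyz": [16, -36, 0], "roll": 0, "grip": 0},
    {"xyz": [16, -36, 0], "roll": 0, "grip": 0},
    {"xyz": [16, -36, 0], "roll": 0, "grip": 0},
  ],
)

```text
time_s: 1.93
position: [0.3358, -0.3214, 0.2228]
tcp_rot: [[0.999, 0.041, 0.0], [0.041, -0.999, -0.0], [0.0, 0.0, -1.0]]
force: [1.0, 0.4, -0.2]
opening: 0.325
grasp_force: 0.0
```

Request:
move_arm(
  increments=[
    {"xyz": [26, -30, 0], "roll": 0, "grip": 0},
    {"xyz": [26, -30, 0], "roll": 0, "grip": 0},
    {"xyz": [26, -30, 0], "roll": 0, "grip": 0},
    {"xyz": [26, -30, 0], "roll": 0, "grip": 0},
    {"xyz": [26, -30, 0], "roll": 0, "grip": 0},
  ],
)

```text
time_s: 2.35
position: [0.4601, -0.1661, 0.2229]
tcp_rot: [[0.999, 0.042, 0.001], [0.042, -0.999, -0.0], [0.001, 0.001, -1.0]]
force: [0.1, -0.3, 0.1]
opening: 0.018
grasp_force: 0.0
```

Request:
move_arm(
  increments=[
    {"xyz": [26.8, -19.9, 0], "roll": 0, "grip": 0},
    {"xyz": [26.8, -19.9, 0], "roll": 0, "grip": 0},
    {"xyz": [26.8, -19.9, 0], "roll": 0, "grip": 0},
    {"xyz": [26.8, -19.9, 0], "roll": 0, "grip": 0},
    {"xyz": [0, 0, 40], "roll": 0, "grip": 0},
  ],
)

```text
time_s: 2.77
position: [0.5741, -0.0824, 0.1895]
tcp_rot: [[0.999, 0.046, 0.023], [0.046, -0.999, -0.005], [0.023, 0.007, -1.0]]
force: [2.5, -0.2, -0.1]
opening: 0.009
grasp_force: 0.0
```

Request:
move_arm(
  increments=[
    {"xyz": [0, 0, 40], "roll": 0, "grip": 0},
    {"xyz": [0, 0, 40], "roll": 0, "grip": 0},
    {"xyz": [0, 0, 20], "roll": 0, "grip": 0},
    {"xyz": [0, 0, 0], "roll": 0, "grip": 0},
    {"xyz": [0, 0, 0], "roll": 0, "grip": 0},
  ],
)

```text
time_s: 3.18
position: [0.5624, -0.0836, 0.0818]
tcp_rot: [[0.999, 0.042, -0.002], [0.042, -0.999, 0.001], [-0.002, -0.001, -1.0]]
force: [-0.0, 0.3, 0.8]
opening: 0.008
grasp_force: 0.0
```

```bash
python3 - <<'E'
from h import *
s=bot.read_state();print(s["position"],s["force"])
im,d=bot.capture("wrist");cv2.imwrite("pics/w1.png",im[...,::-1])
im,d=bot.capture("scene");cv2.imwrite("pics/s1.png",cv2.resize(im[150:300,220:420,::-1],(800,600),interpolation=2))
E
```

```text
[ 0.56237849 -0.08355578  0.08175918] [-0.04922481  0.31558787  0.76976448]
```

View pics/w1.png

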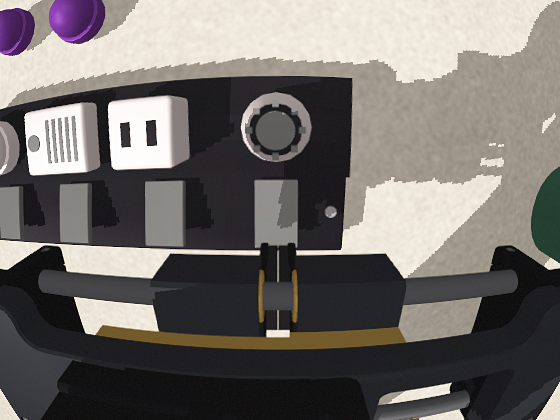

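View pics/s1.png

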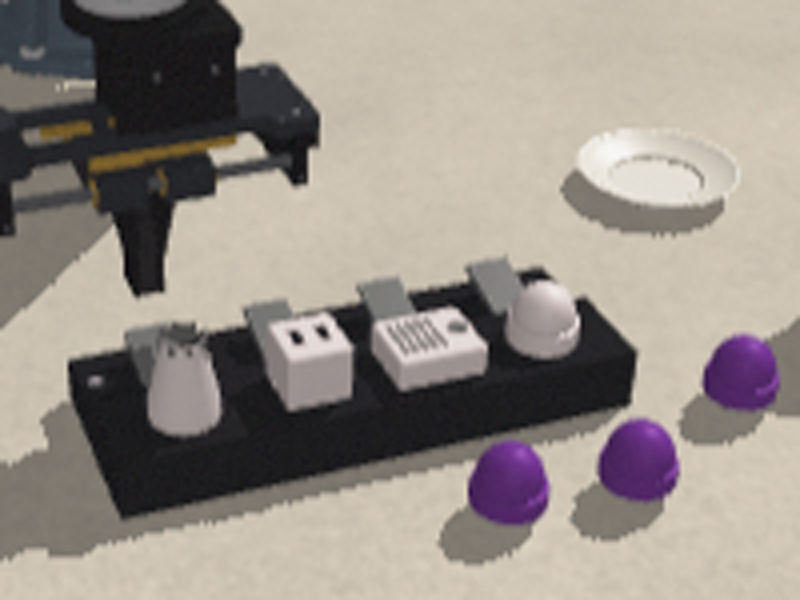

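The wrist picture shows the closed fingertip (279,245) lined up with the repeller's paddle (276,213), and the scene crop agrees. I'll lower it gently.

Request:
move_arm(
  increments=[
    {"xyz": [1, -1, 20], "roll": 0, "grip": 0},
    {"xyz": [0, 0, 8], "roll": 0, "grip": 0},
    {"xyz": [0, 0, 2], "roll": 0, "grip": 0},
    {"xyz": [0, 0, 2], "roll": 0, "grip": 0},
    {"xyz": [0, 0, 2], "roll": 0, "grip": 0},
  ],
)

```text
time_s: 3.7
position: [0.5641, -0.0829, 0.0496]
tcp_rot: [[0.999, 0.042, 0.001], [0.042, -0.999, -0.0], [0.001, 0.001, -1.0]]
force: [-1.6, 0.9, 2.9]
opening: 0.009
grasp_force: 1.3
```

Request:
move_arm(
  increments=[
    {"xyz": [0, 0, 2], "roll": 0, "grip": 0},
    {"xyz": [0, 0, 2], "roll": 0, "grip": 0},
    {"xyz": [0, 0, 1], "roll": 0, "grip": 0},
    {"xyz": [0, 0, 1], "roll": 0, "grip": 0},
    {"xyz": [0, 0, 0], "roll": 0, "grip": 0},
  ],
)

```text
time_s: 4.12
position: [0.5637, -0.0827, 0.0425]
tcp_rot: [[0.999, 0.042, -0.0], [0.042, -0.999, 0.0], [-0.0, -0.0, -1.0]]
force: [-0.3, -0.1, 1.6]
opening: 0.003
grasp_force: 0.7
```

Request:
move_arm(
  increments=[
    {"xyz": [0, 0, 1], "roll": 0, "grip": 0},
    {"xyz": [0, 0, 1], "roll": 0, "grip": 0},
    {"xyz": [0, 0, 0.5], "roll": 0, "grip": 0},
    {"xyz": [0, 0, 0], "roll": 0, "grip": 0},
  ],
)

```text
time_s: 4.45
position: [0.5638, -0.0827, 0.0403]
tcp_rot: [[0.999, 0.042, -0.0], [0.042, -0.999, -0.0], [-0.0, 0.0, -1.0]]
force: [-2.3, -0.2, 4.6]
opening: 0.005
grasp_force: 2.1
```

Request:
move_arm(
  increments=[
    {"xyz": [0, 0, 0.5], "roll": 0, "grip": 0},
    {"xyz": [0, 0, 0.5], "roll": 0, "grip": 0},
    {"xyz": [0, 0, 0], "roll": 0, "grip": 0},
  ],
)

```text
time_s: 4.7
position: [0.5638, -0.0827, 0.0401]
tcp_rot: [[0.999, 0.042, 0.0], [0.042, -0.999, -0.0], [0.0, 0.0, -1.0]]
force: [-3.9, 0.3, 10.2]
opening: 0.006
grasp_force: 5.0
```

Bottomed out: z holds at 40.1 mm while the force rises to 10 N. Lift, move 75 mm to the charger's switch and press again.

Request:
move_arm(
  increments=[
    {"xyz": [0, 0, -20], "roll": 0, "grip": 0},
    {"xyz": [0, 0, -20], "roll": 0, "grip": 0},
    {"xyz": [0, -37.5, 0], "roll": 0, "grip": 0},
    {"xyz": [0, -37.5, 0], "roll": 0, "grip": 0},
    {"xyz": [0, 0, 0], "roll": 0, "grip": 0},
  ],
)

```text
time_s: 5.12
position: [0.5596, -0.0024, 0.0792]
tcp_rot: [[0.999, 0.045, -0.001], [0.045, -0.999, 0.003], [-0.001, -0.003, -1.0]]
force: [-1.0, -0.3, -0.3]
opening: 0.005
grasp_force: 0.0
```

Request:
move_arm(
  increments=[
    {"xyz": [0, 0, 0], "roll": 0, "grip": 0},
    {"xyz": [0, 0, 20], "roll": 0, "grip": 0},
    {"xyz": [0, 0, 5], "roll": 0, "grip": 0},
    {"xyz": [0, 0, 2], "roll": 0, "grip": 0},
    {"xyz": [0, 0, 2], "roll": 0, "grip": 0},
  ],
)

```text
time_s: 5.53
position: [0.56, -0.0084, 0.0496]
tcp_rot: [[0.999, 0.041, -0.002], [0.041, -0.999, 0.001], [-0.002, -0.001, -1.0]]
force: [-2.4, 0.4, 2.3]
opening: 0.006
grasp_force: 1.3
```

Request:
move_arm(
  increments=[
    {"xyz": [0, 0, 2], "roll": 0, "grip": 0},
    {"xyz": [0, 0, 2], "roll": 0, "grip": 0},
    {"xyz": [0, 0, 2], "roll": 0, "grip": 0},
    {"xyz": [0, 0, 1.5], "roll": 0, "grip": 0},
    {"xyz": [0, 0, 1], "roll": 0, "grip": 0},
  ],
)

```text
time_s: 5.95
position: [0.5608, -0.008, 0.0416]
tcp_rot: [[0.999, 0.042, 0.0], [0.042, -0.999, -0.0], [0.0, 0.0, -1.0]]
force: [-1.5, -1.1, 1.9]
opening: 0.007
grasp_force: 1.0
```

Request:
move_arm(
  increments=[
    {"xyz": [0, 0, 1], "roll": 0, "grip": 0},
    {"xyz": [0, 0, 0.5], "roll": 0, "grip": 0},
    {"xyz": [0, 0, 0.5], "roll": 0, "grip": 0},
    {"xyz": [0, 0, 0.5], "roll": 0, "grip": 0},
    {"xyz": [0, 0, 0], "roll": 0, "grip": 0},
  ],
)

```text
time_s: 6.37
position: [0.5609, -0.0079, 0.0401]
tcp_rot: [[0.999, 0.042, 0.001], [0.042, -0.999, -0.0], [0.001, 0.0, -1.0]]
force: [-2.9, -0.6, 8.9]
opening: 0.005
grasp_force: 4.5
```

Request:
move_arm(
  increments=[
    {"xyz": [0, 0, -30], "roll": 0, "grip": 0},
    {"xyz": [0, 0, -30], "roll": 0, "grip": 0},
    {"xyz": [0, -37.5, 0], "roll": 0, "grip": 0},
    {"xyz": [0, -37.5, 0], "roll": 0, "grip": 0},
    {"xyz": [0, -37.5, 0], "roll": 0, "grip": 0},
  ],
)

```text
time_s: 6.78
position: [0.5574, 0.1054, 0.1]
tcp_rot: [[0.999, 0.039, 0.004], [0.039, -0.999, 0.0], [0.004, -0.0, -1.0]]
force: [0.6, 0.5, 1.0]
opening: 0.006
grasp_force: 0.0
```

Request:
move_arm(
  increments=[
    {"xyz": [0, -37.5, 0], "roll": 0, "grip": 0},
    {"xyz": [0, 0, 0], "roll": 0, "grip": 0},
    {"xyz": [0, 0, 0], "roll": 0, "grip": 0},
    {"xyz": [0, 0, 20], "roll": 0, "grip": 0},
    {"xyz": [0, 0, 20], "roll": 0, "grip": 0},
  ],
)

```text
time_s: 7.2
position: [0.5565, 0.1416, 0.0598]
tcp_rot: [[0.999, 0.041, 0.005], [0.041, -0.999, 0.0], [0.005, 0.0, -1.0]]
force: [0.1, 0.5, -0.2]
opening: 0.004
grasp_force: 0.0
```

Request:
move_arm(
  increments=[
    {"xyz": [0, 0, 5], "roll": 0, "grip": 0},
    {"xyz": [0, 0, 2], "roll": 0, "grip": 0},
    {"xyz": [0, 0, 2], "roll": 0, "grip": 0},
    {"xyz": [0, 0, 2], "roll": 0, "grip": 0},
    {"xyz": [0, 0, 2], "roll": 0, "grip": 0},
  ],
)

```text
time_s: 7.62
position: [0.5547, 0.1416, 0.0468]
tcp_rot: [[0.999, 0.041, 0.001], [0.041, -0.999, -0.0], [0.001, 0.0, -1.0]]
force: [-2.0, -0.5, 2.0]
opening: 0.007
grasp_force: 1.2
```

Request:
move_arm(
  increments=[
    {"xyz": [0, 0, 2], "roll": 0, "grip": 0},
    {"xyz": [0, 0, 1.5], "roll": 0, "grip": 0},
    {"xyz": [0, 0, 1], "roll": 0, "grip": 0},
    {"xyz": [0, 0, 1], "roll": 0, "grip": 0},
    {"xyz": [0, 0, 0.5], "roll": 0, "grip": 0},
  ],
)

```text
time_s: 8.03
position: [0.5547, 0.1421, 0.0403]
tcp_rot: [[0.999, 0.042, 0.001], [0.042, -0.999, -0.0], [0.001, 0.0, -1.0]]
force: [-2.0, -1.1, 7.3]
opening: 0.006
grasp_force: 3.6
```

Request:
move_arm(
  increments=[
    {"xyz": [0, 0, 0.5], "roll": 0, "grip": 0},
    {"xyz": [0, 0, 0.5], "roll": 0, "grip": 0},
    {"xyz": [0, 0, 0], "roll": 0, "grip": 0},
  ],
)

```text
time_s: 8.28
position: [0.5547, 0.1421, 0.0401]
tcp_rot: [[0.999, 0.042, 0.001], [0.042, -0.999, -0.0], [0.001, 0.0, -1.0]]
force: [-2.9, -1.6, 8.5]
opening: 0.002
grasp_force: 4.5
```

Now lift away and look.

Request:
move_arm(
  increments=[
    {"xyz": [0, 0, -20], "roll": 0, "grip": 0},
    {"xyz": [0, 0, -40], "roll": 0, "grip": 0},
    {"xyz": [0, 0, -40], "roll": 0, "grip": 0},
    {"xyz": [-30, 0, -20], "roll": 0, "grip": 0},
    {"xyz": [-30, 0, 0], "roll": 0, "grip": 0},
  ],
)

```text
time_s: 8.7
position: [0.5002, 0.1401, 0.164]
tcp_rot: [[0.999, 0.041, 0.016], [0.041, -0.999, 0.001], [0.016, -0.001, -1.0]]
force: [-0.1, -0.4, -0.8]
opening: 0.01
grasp_force: 0.0
```

Request:
move_arm(
  increments=[
    {"xyz": [-30, 0, 0], "roll": 0, "grip": 0},
    {"xyz": [-20, 0, 0], "roll": 0, "grip": 0},
    {"xyz": [0, 0, 0], "roll": 0, "grip": 0},
    {"xyz": [0, 0, 0], "roll": 0, "grip": 0},
  ],
)

```text
time_s: 9.03
position: [0.4446, 0.1378, 0.1594]
tcp_rot: [[0.999, 0.042, 0.002], [0.042, -0.999, 0.0], [0.002, -0.0, -1.0]]
force: [-0.1, 0.8, 0.5]
opening: 0.004
grasp_force: 0.0
```

```bash
python3 - <<'E'
from h import *
im,d=bot.capture("scene");cv2.imwrite("pics/s2.png",cv2.resize(im[180:300,240:400,::-1],(800,600),interpolation=2))
P=cloud("scene",d)
c,s=np.cos(np.radians(2.42)),np.sin(np.radians(2.42))
Q=P-[.6012,.032,0]; bx=Q[...,0]*c+Q[...,1]*s; by=-Q[...,0]*s+Q[...,1]*c
for i,y in enumerate((.1125,.0375,-.0375,-.1125)):
    m=(abs(bx+.042)<.007)&(abs(by-y)<.011); print(i,m.sum(),np.median(P[m][:,2]).round(4))
E
```

```text
0 28 0.0429
1 68 0.05
2 42 -0.7407
3 20 0.0421
```

View pics/s2.png

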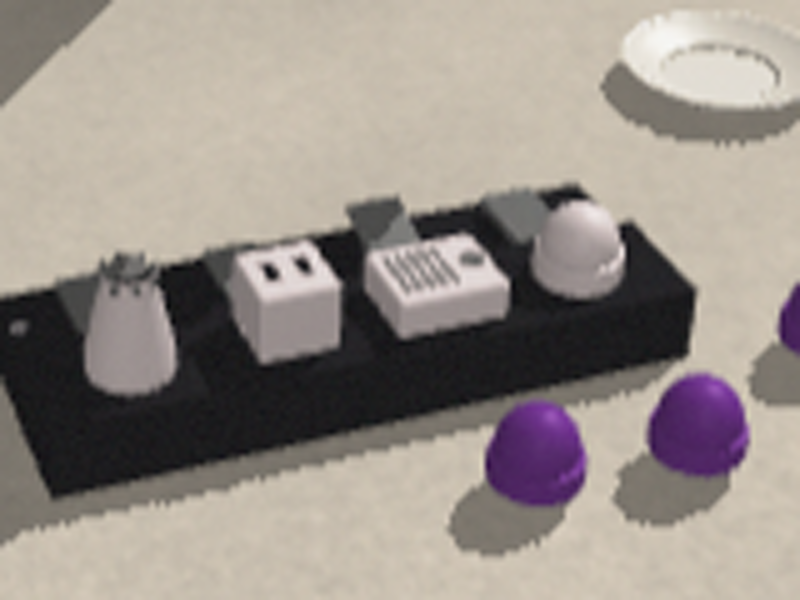

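In the picture, the paddles at (80,305), (225,265) and (515,215) lie flat, while the gas alarm's at (380,220) still stands up. All four devices are seated. The -0.74 reading for switch 2 doesn't count, because those are pixels without a depth reading. Its paddle looks down in the picture, and the press ended at 40.1 mm.

```bash
python3 -c "
from rig import bot
print(bot.hand_in())"
```

```text
the job is handed in; nothing more can be done
None
```

I pushed down the repeller's, charger's and night light's switches, in that order, and handed the job in at about 9 s; the gas alarm's switch is still up and, in the last picture, all four devices are still in their sockets.

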